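Clip a price ticket into its counter holder

ROBOT

A 7-joint arm with a two-finger parallel gripper is mounted at the origin on the work surface. World frame = base frame: x ahead of the robot, y to its left, z up, the work surface at z = 0. Lengths are in m, angles in rad, forces in N, time in s.
With the tool pointing down it reaches from about 0.425 to 1.025 m from the base axis. Payload 9.4 kg.
Tool frame: the origin (TCP) lies on the mounting face of the last link; the fingertips stand 173 mm ahead of it and the grasp point (between the pads) lies 155 mm ahead of it; z points along the fingers, y is the direction in which the jaws open and shut (so a half turn about z gives the same grasp; the last joint's range is limited). The gripper opens to 85 mm and grips with 20 to 120 N. Pads are 22 mm wide; open, the fingers measure 114 mm over their backs; the gripper's body (76 mm by 85 mm) begins 54 mm behind the grasp point. The pads swing forward as they close: fully open they stand 13 mm farther back than shut.
Start: joints at [1.029, 0.599, -0.003, 1.599, 0.002, 0.943, -0.08], TCP at [0.325, -0.648, 0.405] pointing down, gripper open.
Joint ranges: [-2.57, 2.57], [-0.35, 1.97], [-1.29, 1.29], [0.11, 2.56], [-1.05, 4.19], [0.11, 1.86], [-2.63, 2.63]. Speed limits (rad/s): [2.22, 2.22, 3.01, 3.01, 3.14, 3.14, 3.14].

INTERFACE

Orientations are given as a unit quaternion [x, y, z, w].
In Python, from workcell import manip gives the robot as it stands. The module is installed in compiled form; this text tells all that it offers.
- The arm moves only by the shell command python3 -m handwheel 'ROWS' [OPENING] [FORCE]. ROWS is JSON, a list of rows, each an object of numbers: "dx", "dy", "dz": the shift along the tool's x, y, z in cm; "turn": the turn about the tool's z in rad. In form: [{"dx": .., "dy": .., "dz": .., "turn": ..}, ...]. A call has 1 to 5 rows; each row shifts and turns the commanded pose from where the row before left it, along the tool's axes as they then stand; what a row does not reach is not made up. A row lasts 1/8 s, in which the tool goes at most 62.5 mm and 10.7 degrees, less where a joint would pass 70% of its speed; a pose out of reach is approached as far as the arm can. A call with a gripper value outside its range is refused whole. OPENING is the gripper command: -1 is shut, 1 is fully open, values between are in proportion, set as the call begins (- or left out, the last holds). The fingers move at their own pace and stop on an object; FORCE is the grip in N (left out, the last holds). Time passes only in rows, so rows that do not move let the fingers close. It gives the time, the measured TCP pose, the force and the opening at its end, in the units of the state.
- manip.read_state(): the state, without advancing time (a new reading comes with each control period).
- manip.camera(name): name is "scene" or "top" or "wrist"; returns the picture (384x512x3 uint8, red, green, blue); there is no depth.
- manip.get_calibration(name): a dict with "intrinsics" (3x3 intrinsics, pixels), "rvec" (rotation vector, rad) and "tvec" (3), from world to camera coordinates, as OpenCV has them; the wrist camera has in their place "tool_from_camera" (4x4, takes a point from camera to tool coordinates, whose origin is the TCP and whose axes are the flange's). Camera axes: x right, y down, z forward; pixel columns grow to the right and rows downward; lengths in m; the calibration is good to about 2 mm. A picture is of the moment at which its call begins: read the wrist's pose just before it. get_calibration takes no time and is no camera call.
- manip.close_job(): hands the job in, once; it reports no verdict.
The state is a dict: "clock": time; "q": joint angles; "joint_velocities": joint speeds; "joint_torque": joint torques, N m; "tool_pos": TCP position; "orientation": TCP orientation; "wrist_force": force on the tool from outside, world axes, zero at the start; "ft_torque": the same for the moment, N m; "width": opening from 0.0 (shut) to 1.0 (fully open).
Only numpy, scipy, OpenCV 4.12 (cv2) and the standard library are available. Lean on these libraries where they do the work, as an engineer would, in place of code of your own. Each camera call takes 0.05 s, during which the arm holds its last target. There are 200 camera calls.

TASK

Put the price ticket in its holder on the bread counter without picking it up: with one fingertip press down the holder's long spring pad and keep it down, so that the clip's foot rises, while the other fingertip pushes the ticket along the channel beneath the foot until it is fully home against the end stop. Only then let the clip go so that it clamps the ticket, and move clear. Slide the ticket, never lift or tip it, and leave the bread rolls and the jar where they are.

Things in the scene. Friction and masses are not known exactly. Their poses are not given: they have to be found in the camera images.
- holder: Ticket holder fixed to the counter: dark wooden base 160 (x) x 136 (y) x 8 mm. Origin: centre of its underside. z is up, x is the pushing direction. On the deck (z = 8 mm) two aluminium rails 9 mm high, inner faces 68 mm apart, form a channel along x centred on y = -28 mm, open at x = -80 mm and closed by a stop bar at the +x end. Steel clip beside it, hinged along x at y = 14, z = 28 mm.
- stop (a point): Middle of the stop bar's face, at x = 70, y = -28, z = 16 mm in the holder's frame; the ticket's front edge ends against it. The bar is 16 mm high above the deck.
- clip (a joint): Rocker clip's angle about its hinge: 0 at rest, 0.4 rad = pad fully down on a firm limit (about 7 N at mid-width). Springs back when let go. The foot lets the ticket pass above about 0.13 rad; keep it at 0.2 or more while pushing. Let go on the ticket, it stands near 0.10 rad. Two ears 26 mm high above the deck carry the hinge at x = -77 and 65 mm.
- clip_pad (a point): Top of the clip's pad, middle of its length and width; moves with it. Smooth steel plate 95 (x) x 36 mm (y), at x = -74 to 21, y = 20 to 55 mm in the holder's frame; sloping up 0.2 rad away from the hinge at rest, down 0.2 rad when pressed, mid-width about 34 mm above the counter at rest, 25 mm pressed. Works alike anywhere along x, and a fingertip can slide along it while pressing.
- clip_foot (a point): Underside of the clip's foot, a round steel bar 16 mm long (x = 42 to 58, y = -28 mm in the holder's frame) on an arm from the hinge, whose top is 30 mm above the counter at rest. At rest it hangs 1.5 mm above the deck and blocks the ticket; with the pad fully down it is about 17 mm higher.
- ticket: Blank white plastic price ticket, about 70 g, loose in the channel short of the foot: flat plate 60 (x) x 64 (y) x 6 mm with a turned-up face 4 mm thick along its rear edge, top 32 mm above its underside. Origin: centre of the underside; front edge at x = +30 mm, back of the turned-up face, to be pushed, at x = -30 mm. Fully home its origin is at x = 40 mm in the holder's frame.
- roll_a: Bread roll, 76 mm across, 44 mm high, loose, beside the holder on its channel side; origin centre of its underside. Leave alone.
- roll_b: Second bread roll, same size, loose, beyond the holder's stop end; origin centre of its underside. Leave alone.
- jar: Amber glass jar with steel cap, 60 mm across, 85 mm high, loose, beside the holder on its pad side; origin centre of its underside. Leave alone.

How it is judged:
By the outcome, as a careful person would: the job done as asked, in the order asked, and still so for the second after the job is handed in, with the robot touching nothing.
It also fails if it takes over 42 s, if anything falls off the work surface, if the arm or the gripper's body presses on something with over 40 N, if the wrist force passes 120 N, or if a joint passes its speed limit or range.

## Working session

There is one attempt and no reset: what is moved stays moved. The work goes in short steps, Python scripts to look and compute and a shell command to move; the robot and the scene stay as the last step left them, time stands still between calls to the robot, and variables do not carry over. Pictures are saved under pics/ and viewed, about 8 in all and at most 12, crops included, and the job is handed in when it is done.

```bash
mkdir -p pics
cat > h.py <<'E'
import numpy as np, cv2
from workcell import manip
def save(n,f):
    im=manip.camera(n); cv2.imwrite('pics/'+f,cv2.cvtColor(im,cv2.COLOR_RGB2BGR)); return im
def cal(n):
    c=manip.get_calibration(n); R=cv2.Rodrigues(np.array(c['rvec'],float))[0]; return np.array(c['intrinsics']),R,np.array(c['tvec'],float).ravel()
def ray(n,uv,z):
    K,R,t=cal(n); o=-R.T@t; d=R.T@np.linalg.inv(K)@np.array([uv[0],uv[1],1.]); return o+d*(z-o[2])/d[2]
def proj(n,P):
    K,R,t=cal(n); p=K@(R@np.array(P,float)+t); return p[:2]/p[2]
E
python3 - <<'E'
from h import *
a=save('top','t0.png');b=save('scene','s0.png')
s=manip.read_state();print(s)
print(cal('top'))
E
```

```text
{'clock': 0.1, 'q': array([ 1.02931   ,  0.60004278, -0.00254402,  1.60003751,  0.00180598,
        0.94287774, -0.07981408]), 'joint_velocities': array([ 0.00033171,  0.00056527, -0.00058663, -0.00282933, -0.00026804,
       -0.00103197, -0.0012751 ]), 'joint_torque': array([ 4.64777972e-03, -7.77996039e+01,  1.56978942e+00, -2.58626354e+01,
        1.26232134e-02,  5.46421245e-03, -2.11780571e-05]), 'tool_pos': array([ 0.32490055, -0.64793258,  0.40390924]), 'orientation': array([ 9.73112215e-01,  2.30330527e-01, -2.20543149e-04, -6.44997957e-04]), 'wrist_force': array([-0.4585327 ,  0.11859361,  0.65570996]), 'ft_torque': array([0.03135971, 0.05223202, 0.0404341 ]), 'width': 0.9988098036135108}
(array([[350.93010061,   0.        , 260.51203795],
       [  0.        , 350.93010061, 189.7926927 ],
       [  0.        ,   0.        ,   1.        ]]), array([[-0.02823058, -0.99891713, -0.0369812 ],
       [-0.99271478,  0.03235211, -0.11606337],
       [ 0.11713411,  0.03343524, -0.99255311]]), array([0.07673227, 0.61881831, 0.69380808]))
```

View pics/t0.png

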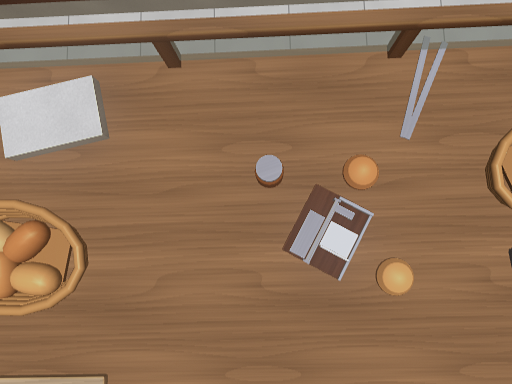

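View pics/s0.png

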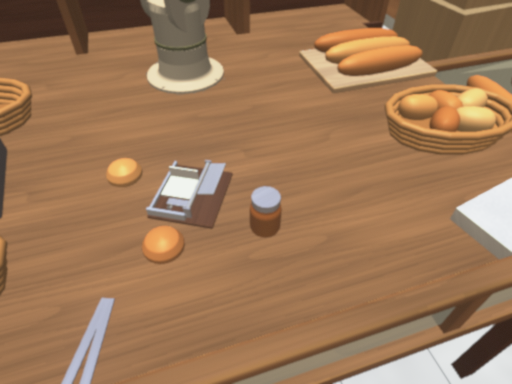

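The top view shows the holder at about (328,232), with its pad on the left, the white ticket at (339,240) and the foot/stop at upper right. The jar is at (269,168), and the rolls are at (361,172) and (396,276). Pushing direction is up-right in the image.

Run:
```python
from h import *
im=cv2.imread('pics/t0.png'); c=im[175:290,270:390]
cv2.imwrite('pics/t0c.png',cv2.resize(c,None,fx=5,fy=5,interpolation=cv2.INTER_CUBIC))
hsv=cv2.cvtColor(im,cv2.COLOR_BGR2HSV)
w=((hsv[...,2]>225)&(hsv[...,1]<20)).astype(np.uint8); w[:175]=0;w[290:]=0;w[:,:270]=0;w[:,390:]=0
print('ticket',cv2.minAreaRect(cv2.findNonZero(w)))
for n,uv,z in [('jar',(269,166),.085),('rollb',(361,172),.022),('rolla',(396,276),.022),('tick',(339,240),.014)]: print(n,ray('top',uv,z).round(3))
s=manip.read_state(); print(manip.get_calibration('wrist'))
```

```text
ticket ((339.0587158203125, 240.8878936767578), (31.80556869506836, 26.5749454498291), 27.645973205566406)
jar [0.662 0.038 0.085]
rollb [ 0.654 -0.156  0.022]
rolla [ 0.437 -0.213  0.022]
tick [ 0.512 -0.103  0.014]
{'intrinsics': array([[281.82092625,   0.        , 252.49502622],
       [  0.        , 281.82092625, 183.11470824],
       [  0.        ,   0.        ,   1.        ]]), 'tool_from_camera': array([[-4.39095007e-04, -9.53897183e-01, -3.00133257e-01,
         7.62659989e-02],
       [ 9.99999781e-01, -5.67244980e-04,  3.39843967e-04,
        -6.30743854e-04],
       [-4.94425286e-04, -3.00133042e-01,  9.53897223e-01,
         3.12913884e-02],
       [ 0.00000000e+00,  0.00000000e+00,  0.00000000e+00,
         1.00000000e+00]])}
```

View pics/t0c.png

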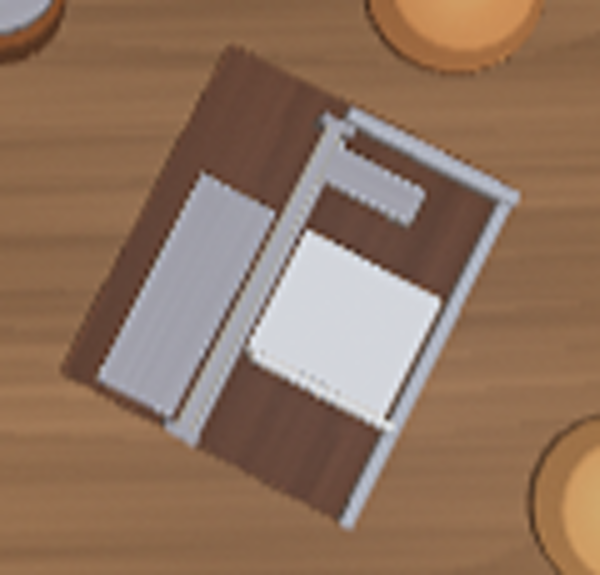

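```bash
cat >> h.py <<'E'
def fit(hol,wld):
    H=np.array(hol,float);W=np.array(wld,float);h=H-H.mean(0);w=W-W.mean(0)
    th=np.arctan2((h[:,0]*w[:,1]-h[:,1]*w[:,0]).sum(),(h*w).sum()); c,s=np.cos(th),np.sin(th);R=np.array([[c,-s],[s,c]])
    t=W.mean(0)-R@H.mean(0); return th,t,R,(W-(H@R.T+t))
E
python3 - <<'E'
from h import *
g=lambda u,v:((u+.5)/5-.5+270,(v+.5)/5-.5+175)
pts=[((80,68),(232,45),8),((-80,68),(65,372),8),((-80,-68),(347,527),15),((80,-68),(518,200),22),((21,55),(203,172),37.5),((-74,55),(98,380),37.5),((-74,20),(170,416),30.5),((21,20),(275,212),30.5)]
W=[ray('top',g(*p[1]),p[2]/1e3)[:2] for p in pts]
H=[np.array(p[0])/1e3 for p in pts]
th,t,R,r=fit(H,W);print(th,np.degrees(th),t,(r*1e3).round(1))
inv=lambda p:R.T@(p-t)*1e3
print('ticket rear top',inv(ray('top',g(248,352),.040)[:2]),inv(ray('top',g(390,430),.040)[:2]),'front',inv(ray('top',g(307,230),.014)[:2]),inv(ray('top',g(442,298),.014)[:2]))
for n,uv,z in [('jar',(269,166),.085),('rollb',(361,172),.022),('rolla',(396,276),.022)]: print(n,inv(ray('top',uv,z)[:2]))
from scipy.spatial.transform import Rotation as Ro
s=manip.read_state();print(Ro.from_quat(s['orientation']).as_matrix().round(3))
E
```

```text
-0.5262025856399154 -30.149187326038412 [ 0.53141332 -0.08025514] [[-0.8  0.2]
 [ 0.  -3.1]
 [ 2.3  0.4]
 [-3.5  4. ]
 [ 0.5 -0.1]
 [-0.7 -1.5]
 [ 1.2 -0.4]
 [ 1.   0.5]]
ticket rear top [-34.81769072   5.53632282] [-35.14891498 -58.60243045] front [23.01312487  3.84421824] [ 24.53931052 -58.63459268]
jar [ 53.09166937 167.94484542]
rollb [143.54970207  -3.7047302 ]
rolla [ -15.22213492 -162.43765526]
[[ 0.894  0.448 -0.001]
 [ 0.448 -0.894  0.001]
 [-0.    -0.001 -1.   ]]
```

```bash
cat >> h.py <<'E'
from scipy.spatial.transform import Rotation as Ro
POSE=(-0.526,np.array([.5314,-.0803]))
def go(hx,hy,z,pose=None):
    th,t=pose or POSE; s=manip.read_state(); M=Ro.from_quat(s['orientation']).as_matrix()
    c,q=np.cos(th),np.sin(th); tgt=np.r_[t+np.array([[c,-q],[q,c]])@np.array([hx,hy])/1e3,z]
    d=M.T@(tgt-s['tool_pos']); a=np.arctan2(M[1,0],M[0,0])
    p=np.array([[c,q],[-q,c]])@(s['tool_pos'][:2]-t)*1e3
    print('t',round(s['clock'],2),'d cm',(d*100).round(2),'turn',round((a-th),4),'holder xy',p.round(1),'z',s['tool_pos'][2].round(4),'tilt',M[:2,2].round(4),'F',s['wrist_force'].round(1),'w',round(s['width'],3),'q7',s['q'][6].round(2))
E
python3 -c "
from h import *
go(-54,6,.30)"
```

```text
t 0.1 d cm [ 41.45 -46.32  10.45] turn 0.9908 holder xy [ 106.4 -594.6] z 0.4039 tilt [-0.0007  0.0012] F [-0.5  0.1  0.7] w 0.999 q7 -0.08
```

```bash
python3 -m handwheel '[{"dx":3.4,"dy":-3.8},{"dx":3.4,"dy":-3.8},{"dx":3.4,"dy":-3.8},{"dx":3.4,"dy":-3.8},{"dx":3.4,"dy":-3.8}]' 0.18 20
python3 -m handwheel '[{"dx":3.4,"dy":-3.8},{"dx":3.4,"dy":-3.8},{"dx":3.4,"dy":-3.8},{"dx":3.4,"dy":-3.8},{"dx":3.4,"dy":-3.8}]'
python3 -m handwheel '[{"turn":0.17},{"turn":0.17},{"turn":0.17},{"turn":0.17},{"turn":0.17}]'
python3 -c "
from h import *
go(-54,6,.30)"
```

```text
t 0.1 d cm [ 41.45 -46.32  10.45] turn 0.9908 holder xy [ 106.4 -594.6] z 0.4039 tilt [-0.0007  0.0012] F [-0.5  0.1  0.7] w 0.999 q7 -0.08$[0]: bad value
$[0]: bad value
$[0]: bad value
```

```bash
python3 -m handwheel '[{"dx":3.4,"dy":-3.8,"dz":0,"turn":0},{"dx":3.4,"dy":-3.8,"dz":0,"turn":0},{"dx":3.4,"dy":-3.8,"dz":0,"turn":0},{"dx":3.4,"dy":-3.8,"dz":0,"turn":0},{"dx":3.4,"dy":-3.8,"dz":0,"turn":0}]' 0.18 20
python3 -c "
from h import *
go(-54,6,.30)"
```

```text
clock: 0.72
tool_pos: [0.392, -0.4004, 0.4045]
orientation: [0.973, 0.23, -0.0, -0.0]
wrist_force: [0.7, -0.2, -0.0]
width: 0.594
t 0.72 d cm [ 24.35 -27.21  10.46] turn 0.9908 holder xy [  40.1 -346.8] z 0.4045 tilt [-0.0002  0.0002] F [ 0.7 -0.2 -0. ] w 0.594 q7 -0.42
```

```bash
python3 -m handwheel '[{"dx":3.9,"dy":-4.4,"dz":0,"turn":0},{"dx":3.9,"dy":-4.4,"dz":0,"turn":0},{"dx":3.9,"dy":-4.4,"dz":0,"turn":0},{"dx":3.9,"dy":-4.4,"dz":0,"turn":0},{"dx":3.9,"dy":-4.4,"dz":0,"turn":0}]' >/dev/null
python3 -m handwheel '[{"dx":0,"dy":0,"dz":1.6,"turn":0.17},{"dx":0,"dy":0,"dz":1.6,"turn":0.17},{"dx":0,"dy":0,"dz":1.6,"turn":0.17},{"dx":0,"dy":0,"dz":1.6,"turn":0.17},{"dx":0,"dy":0,"dz":1.6,"turn":0.17}]' > /dev/null
python3 -c "
from h import *
go(-54,6,.30)"
```

```text
t 1.98 d cm [-0.79 -7.24  2.41] turn 0.1354 holder xy [-36.4 -64.6] z 0.3241 tilt [-0.0002 -0.0002] F [-0.4  0.6 -0.8] w 0.591 q7 -1.69
```

```bash
python3 -m handwheel '[{"dx":0,"dy":-3.6,"dz":0,"turn":0},{"dx":-0.8,"dy":-3.6,"dz":0,"turn":0},{"dx":0,"dy":0,"dz":1,"turn":0.135},{"dx":0,"dy":0,"dz":0,"turn":0},{"dx":0,"dy":0,"dz":0,"turn":0}]'
python3 -c "
from h import *
go(-54,6,.30)
s=manip.read_state();np.savez('w1.npz',p=s['tool_pos'],q=s['orientation']);save('wrist','w1.png')"
```

```text
clock: 2.6
tool_pos: [0.487, -0.0486, 0.3148]
orientation: [0.967, -0.256, -0.0, 0.0]
wrist_force: [-0.8, -1.3, -0.1]
width: 0.591
t 2.6 d cm [ 0.03 -0.09  1.48] turn 0.0079 holder xy [-54.3   5.1] z 0.3148 tilt [-0.0003 -0.0003] F [-0.8 -1.3 -0.1] w 0.591 q7 -1.91
```

View pics/w1.png

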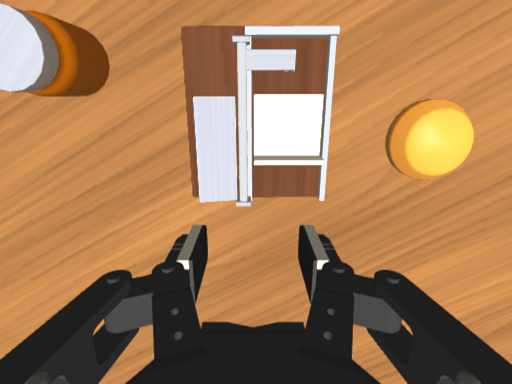

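The wrist view shows the holder upright in the image. Its base corners are at (182,27) and (193,197), the pad spans (194–239, 97–202), the ticket's rear face is at row ~161, and the fingers are below at columns 195 and 312.

```bash
cat >> h.py <<'E'
def wray(f,uv,z):
    d=np.load(f); M=Ro.from_quat(d['q']).as_matrix(); c=manip.get_calibration('wrist');T=np.array(c['tool_from_camera']);K=np.array(c['intrinsics'])
    o=d['p']+M@T[:3,3]; v=M@T[:3,:3]@np.linalg.inv(K)@np.array([uv[0],uv[1],1.]); return (o+v*(z-o[2])/v[2])[:2]
E
python3 - <<'E'
from h import *
pts=[((80,68),(181.5,26.5),8),((-80,68),(193,198),8),((-80,-68),(325,200.5),17),((80,-68),(339.5,27),24),((21,55),(193.5,96.5),37.5),((-74,55),(200.5,203),37.5),((-74,20),(239.5,200.5),30.5),((21,20),(235.5,96.5),30.5)]
W=[wray('w1.npz',p[1],p[2]/1e3) for p in pts];H=[np.array(p[0])/1e3 for p in pts]
th,t,R,r=fit(H,W);print(th,t,((r@R)*1e3).round(1))
inv=lambda p:(R.T@(p-t)*1e3).round(1)
print('rear top back',inv(wray('w1.npz',(253,164.5),.04)),inv(wray('w1.npz',(326,164.5),.04)),'front',inv(wray('w1.npz',(254,94.5),.014)),inv(wray('w1.npz',(323,94.5),.014)))
print('stop face',inv(wray('w1.npz',(290,34.5),.024)))
go(-54,6,.26,(th,t))
E
```

```text
-0.5181010477658972 [ 0.52981296 -0.07985928] [[-0.1 -0.4]
 [ 0.5 -0.3]
 [ 1.1  0.5]
 [-3.8  2.2]
 [ 0.7 -0. ]
 [ 0.5 -0.6]
 [ 0.3 -1.7]
 [ 0.7  0.3]]
rear top back [-35.9   5.3] [-36.  -59.4] front [23.3  4.4] [ 23.3 -58.6]
stop face [ 70.7 -25.3]
t 2.65 d cm [-0.14 -0.01  5.49] turn -0.0007 holder xy [-52.6   5.9] z 0.3149 tilt [ 0.0001 -0.0001] F [-0.5 -0.   0.6] w 0.589 q7 -1.91
```

```bash
sed -i 's/^POSE=.*/POSE=(-0.518,np.array([.5300,-.0801]))/' h.py
python3 -m handwheel '[{"dx":0,"dy":0,"dz":3,"turn":0},{"dx":0,"dy":0,"dz":3,"turn":0},{"dx":0,"dy":0,"dz":3,"turn":0},{"dx":0,"dy":0,"dz":0.9,"turn":0},{"dx":0,"dy":0,"dz":0,"turn":0}]'
python3 -c "
from h import *
go(-53,6,.205)
s=manip.read_state();np.savez('w2.npz',p=s['tool_pos'],q=s['orientation']);save('wrist','w2.png')"
```

```text
clock: 3.28
tool_pos: [0.4871, -0.0487, 0.2157]
orientation: [0.966, -0.257, -0.0, 0.0]
wrist_force: [-0.6, -0.1, 0.5]
width: 0.592
t 3.27 d cm [-0.02  0.01  1.07] turn -0.0024 holder xy [-52.8   6.1] z 0.2157 tilt [-0.0007  0.0001] F [-0.6 -0.1  0.5] w 0.592 q7 -1.86
```

View pics/w2.png

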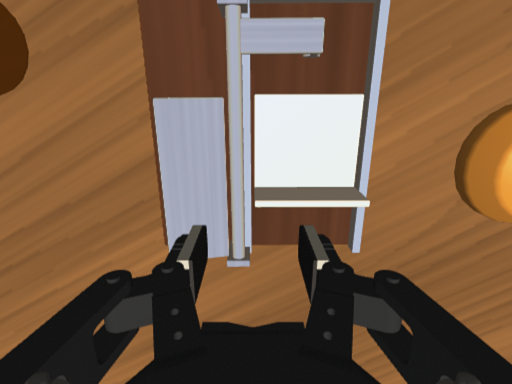

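The fingers are aligned: the left tip (~195,230) is over the pad, and the right tip (~312,230) is behind the ticket's upturned face (row ~203). Now I'll press down in small steps.

```bash
python3 -m handwheel '[{"dx":0,"dy":0,"dz":0.4,"turn":0},{"dx":0,"dy":0,"dz":0.4,"turn":0},{"dx":0,"dy":0,"dz":0,"turn":0}]'
python3 -m handwheel '[{"dx":0,"dy":0,"dz":0.3,"turn":0},{"dx":0,"dy":0,"dz":0,"turn":0}]'
python3 -m handwheel '[{"dx":0,"dy":0,"dz":0.2,"turn":0},{"dx":0,"dy":0,"dz":0,"turn":0}]'
python3 -m handwheel '[{"dx":0,"dy":0,"dz":0.2,"turn":0},{"dx":0,"dy":0,"dz":0,"turn":0}]'
```

```text
clock: 3.7
tool_pos: [0.4871, -0.0481, 0.2077]
orientation: [0.966, -0.257, 0.0, -0.0]
wrist_force: [-0.8, 0.0, 0.1]
width: 0.591
clock: 3.95
tool_pos: [0.4872, -0.0482, 0.2046]
orientation: [0.966, -0.257, 0.0, 0.0]
wrist_force: [0.8, 0.4, -0.1]
width: 0.586
clock: 4.2
tool_pos: [0.4873, -0.048, 0.2027]
orientation: [0.966, -0.257, 0.0, -0.0]
wrist_force: [0.5, 2.2, 3.8]
width: 0.59
clock: 4.45
tool_pos: [0.4874, -0.0479, 0.2007]
orientation: [0.966, -0.257, 0.0, -0.0]
wrist_force: [0.9, 3.1, 4.9]
width: 0.588
```

```bash
python3 -m handwheel '[{"dx":0,"dy":0,"dz":0.3,"turn":0},{"dx":0,"dy":0,"dz":0,"turn":0}]'
python3 -m handwheel '[{"dx":0,"dy":0,"dz":0.2,"turn":0},{"dx":0,"dy":0,"dz":0,"turn":0}]'
python3 -m handwheel '[{"dx":0,"dy":0,"dz":0.1,"turn":0},{"dx":0,"dy":0,"dz":0,"turn":0}]'
```

```text
clock: 4.7
tool_pos: [0.4874, -0.0479, 0.1977]
orientation: [0.966, -0.257, 0.0, -0.0]
wrist_force: [1.0, 3.6, 7.0]
width: 0.59
clock: 4.95
tool_pos: [0.4874, -0.048, 0.1959]
orientation: [0.966, -0.257, 0.0, -0.0]
wrist_force: [0.5, 3.6, 7.7]
width: 0.588
clock: 5.2
tool_pos: [0.4873, -0.0479, 0.1955]
orientation: [0.966, -0.257, 0.001, -0.0]
wrist_force: [-0.8, 4.0, 18.5]
width: 0.595
```

```bash
python3 -m handwheel '[{"dx":0,"dy":0,"dz":-0.1,"turn":0},{"dx":0.3,"dy":0,"dz":0,"turn":0},{"dx":0,"dy":0,"dz":0,"turn":0}]'
python3 -c "
from h import *
go(-46,6,.196)
s=manip.read_state();np.savez('w3.npz',p=s['tool_pos'],q=s['orientation']);save('wrist','w3.png')"
```

```text
clock: 5.58
tool_pos: [0.4889, -0.049, 0.1958]
orientation: [0.967, -0.257, -0.001, -0.0]
wrist_force: [-3.1, 5.3, 11.5]
width: 0.591
t 5.58 d cm [ 0.51  0.07 -0.02] turn -0.0009 holder xy [-51.1   6.7] z 0.1958 tilt [-0.0022  0.0012] F [-3.1  5.3 11.5] w 0.591 q7 -1.86
```

View pics/w3.png

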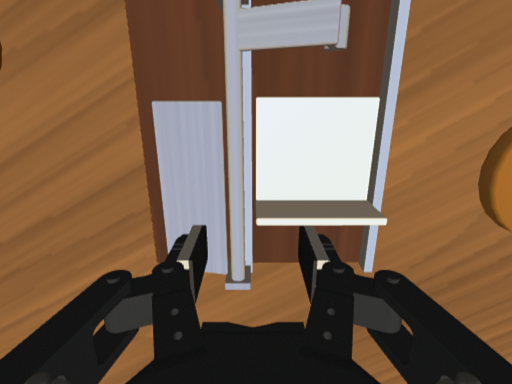

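The foot arm at (290,25) is now tilted up, and the right fingertip (312,228) is just behind the ticket's face (row 222). Next is a slow push.

```bash
python3 -m handwheel '[{"dx":0.3,"dy":0,"dz":0,"turn":0},{"dx":0.3,"dy":0,"dz":0,"turn":0},{"dx":0.3,"dy":0,"dz":0,"turn":0},{"dx":0.3,"dy":0,"dz":0,"turn":0},{"dx":0.3,"dy":0,"dz":0,"turn":0}]'
python3 -c "
from h import *
go(-1,6,.196)"
```

```text
clock: 6.25
tool_pos: [0.5008, -0.0559, 0.1958]
orientation: [0.967, -0.256, -0.003, -0.0]
wrist_force: [-7.3, 8.0, 16.1]
width: 0.59
t 6.25 d cm [ 3.64  0.05 -0.04] turn -0.0 holder xy [-37.4   6.5] z 0.1958 tilt [-0.0053  0.0021] F [-7.3  8.  16.1] w 0.59 q7 -1.85
```

```bash
python3 -m handwheel '[{"dx":0,"dy":0,"dz":-0.08,"turn":0},{"dx":0,"dy":0,"dz":0,"turn":0}]'
python3 -c "
from h import *
go(-1,6,.196)
s=manip.read_state();np.savez('w4.npz',p=s['tool_pos'],q=s['orientation']);save('wrist','w4.png')"
```

```text
clock: 6.5
tool_pos: [0.5012, -0.0562, 0.1964]
orientation: [0.967, -0.256, -0.002, -0.0]
wrist_force: [-4.3, 6.0, 9.0]
width: 0.594
t 6.5 d cm [3.58 0.05 0.03] turn -0.0006 holder xy [-36.8   6.5] z 0.1964 tilt [-0.0041  0.0015] F [-4.3  6.   9. ] w 0.594 q7 -1.85
```

View pics/w4.png

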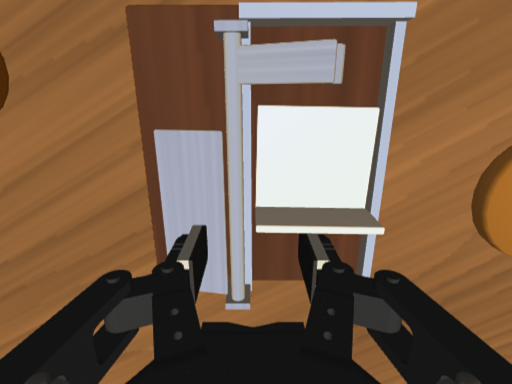

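Run:
```python
from h import *
th,t=POSE;c,q=np.cos(th),np.sin(th);R=np.array([[c,-q],[q,c]])
for f,a,b in [('w3.npz',(318,97),(320,224)),('w4.npz',(318,106),(320,233))]:
    print((R.T@(wray(f,a,.014)-t)*1e3).round(1),(R.T@(wray(f,b,.040)-t)*1e3).round(1))
```

```text
[ 23.1 -26.8] [-35.5 -26.1]
[ 32.6 -27.5] [-26.7 -26.8]
```

The ticket has slid flat by 9 mm, and its rear edge is at x ≈ -27 against the fingertip. I'll keep pushing.

```bash
python3 -m handwheel '[{"dx":0.3,"dy":0,"dz":0,"turn":0},{"dx":0.3,"dy":0,"dz":0,"turn":0},{"dx":0.3,"dy":0,"dz":0,"turn":0},{"dx":0.3,"dy":0,"dz":0,"turn":0}]'
python3 -m handwheel '[{"dx":0.3,"dy":0,"dz":-0.02,"turn":0},{"dx":0.3,"dy":0,"dz":0,"turn":0},{"dx":0.3,"dy":0,"dz":0,"turn":0},{"dx":0.3,"dy":0,"dz":0,"turn":0}]'
python3 -c "
from h import *
go(0,6,.196)"
```

```text
clock: 7.05
tool_pos: [0.5115, -0.0624, 0.1964]
orientation: [0.967, -0.257, -0.002, -0.0]
wrist_force: [-5.2, 5.1, 9.9]
width: 0.592
clock: 7.55
tool_pos: [0.522, -0.0684, 0.1966]
orientation: [0.967, -0.257, -0.002, -0.0]
wrist_force: [-4.1, 4.2, 9.4]
width: 0.589
t 7.55 d cm [1.28 0.02 0.05] turn -0.0011 holder xy [-12.8   6.2] z 0.1966 tilt [-0.0044  0.0014] F [-4.1  4.2  9.4] w 0.589 q7 -1.84
```

```bash
python3 -m handwheel '[{"dx":0.3,"dy":0,"dz":0,"turn":0},{"dx":0.3,"dy":0,"dz":0,"turn":0},{"dx":0.3,"dy":0,"dz":0,"turn":0},{"dx":0,"dy":0,"dz":0,"turn":0}]'
python3 -c "
from h import *
go(0,6,.196)
s=manip.read_state();np.savez('w5.npz',p=s['tool_pos'],q=s['orientation']);save('wrist','w5.png')"
```

```text
clock: 8.05
tool_pos: [0.53, -0.073, 0.1966]
orientation: [0.966, -0.257, -0.002, -0.0]
wrist_force: [-4.4, 3.7, 9.3]
width: 0.59
t 8.05 d cm [0.35 0.02 0.06] turn -0.0013 holder xy [-3.5  6.2] z 0.1966 tilt [-0.0038  0.0012] F [-4.4  3.7  9.3] w 0.59 q7 -1.84
```

View pics/w5.png

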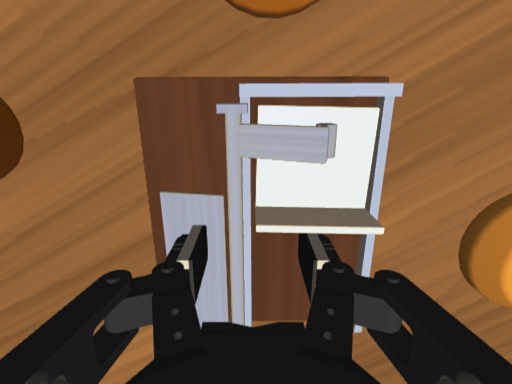

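The ticket is flat and passes under the raised foot, with its front edge (row 106) a few mm short of the stop. I'll creep it home while watching the force.

```bash
for i in 1; do :; done
python3 -m handwheel '[{"dx":0.1,"dy":0,"dz":0,"turn":0},{"dx":0.1,"dy":0,"dz":0,"turn":0},{"dx":0,"dy":0,"dz":0,"turn":0}]'
python3 -m handwheel '[{"dx":0.1,"dy":0,"dz":0,"turn":0},{"dx":0,"dy":0,"dz":0,"turn":0}]'
python3 -c "
from h import *
go(0,6,.196)"
```

```text
clock: 8.48
tool_pos: [0.5317, -0.0739, 0.1966]
orientation: [0.966, -0.257, -0.002, -0.0]
wrist_force: [-4.1, 4.8, 9.3]
width: 0.587
clock: 8.72
tool_pos: [0.5324, -0.0743, 0.1966]
orientation: [0.967, -0.257, -0.002, -0.0]
wrist_force: [-4.4, 4.8, 9.2]
width: 0.588
t 8.72 d cm [0.08 0.02 0.06] turn -0.0011 holder xy [-0.8  6.2] z 0.1966 tilt [-0.0043  0.0014] F [-4.4  4.8  9.2] w 0.588 q7 -1.83
```

```bash
python3 -m handwheel '[{"dx":0.1,"dy":0,"dz":0,"turn":0},{"dx":0,"dy":0,"dz":0,"turn":0}]'
python3 -m handwheel '[{"dx":0.05,"dy":0,"dz":0,"turn":0},{"dx":0,"dy":0,"dz":0,"turn":0}]'
python3 -c "
from h import *
go(0,6,.196)"
```

```text
clock: 8.98
tool_pos: [0.5334, -0.0749, 0.1966]
orientation: [0.966, -0.257, -0.002, -0.0]
wrist_force: [-4.3, 4.4, 8.2]
width: 0.591
clock: 9.22
tool_pos: [0.5336, -0.075, 0.1966]
orientation: [0.967, -0.257, -0.002, -0.0]
wrist_force: [-5.6, 5.8, 9.4]
width: 0.587
t 9.22 d cm [-0.05  0.02  0.06] turn -0.001 holder xy [0.6 6.2] z 0.1966 tilt [-0.0047  0.0015] F [-5.6  5.8  9.4] w 0.587 q7 -1.83
```

```bash
python3 -m handwheel '[{"dx":0.05,"dy":0,"dz":0,"turn":0},{"dx":0,"dy":0,"dz":0,"turn":0}]'
python3 -c "
from h import *
go(0,6,.196)
s=manip.read_state();np.savez('w6.npz',p=s['tool_pos'],q=s['orientation']);im=save('wrist','w6f.png');cv2.imwrite('pics/w6.png',cv2.resize(im[70:250,220:400,::-1],None,fx=3.2,fy=3.2,interpolation=cv2.INTER_CUBIC))"
```

```text
clock: 9.48
tool_pos: [0.5339, -0.0752, 0.1965]
orientation: [0.966, -0.257, -0.003, -0.0]
wrist_force: [-5.0, 5.4, 10.5]
width: 0.589
t 9.47 d cm [-0.1   0.02  0.05] turn -0.0012 holder xy [1.  6.2] z 0.1965 tilt [-0.0048  0.0015] F [-5.   5.4 10.5] w 0.589 q7 -1.83
```

View pics/w6.png

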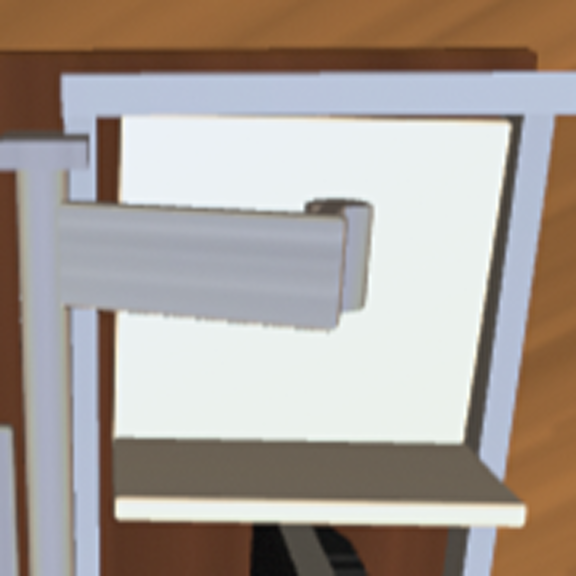

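The ticket's front edge is visually at the stop, with perhaps 0.5 mm left on the right side. A bit more push should give firm contact.

```bash
python3 -m handwheel '[{"dx":0.06,"dy":0,"dz":0,"turn":0},{"dx":0,"dy":0,"dz":0,"turn":0}]'
python3 -m handwheel '[{"dx":0.06,"dy":0,"dz":0,"turn":0},{"dx":0,"dy":0,"dz":0,"turn":0}]'
python3 -c "
from h import *
go(0,6,.196)"
```

```text
clock: 9.78
tool_pos: [0.5341, -0.0753, 0.1965]
orientation: [0.967, -0.257, -0.003, -0.0]
wrist_force: [-6.1, 6.3, 10.4]
width: 0.59
clock: 10.02
tool_pos: [0.5343, -0.0754, 0.1965]
orientation: [0.967, -0.257, -0.004, -0.0]
wrist_force: [-7.3, 6.9, 10.6]
width: 0.585
t 10.03 d cm [-0.14  0.02  0.05] turn -0.0008 holder xy [1.4 6.2] z 0.1965 tilt [-0.0068  0.0023] F [-7.3  6.9 10.6] w 0.585 q7 -1.83
```

```bash
python3 -m handwheel '[{"dx":0.06,"dy":0,"dz":0,"turn":0},{"dx":0,"dy":0,"dz":0,"turn":0}]'
python3 - <<'E'
from h import *
go(0,6,.196)
a=cv2.imread('pics/w6f.png')[...,1]; b=save('wrist','w7f.png')[...,1]
for u in (262,290,320,350,374):
    print(u,a[98:112,u],b[98:112,u])
print('rear',a[222:240,300],b[222:240,300])
E
```

```text
clock: 10.28
tool_pos: [0.5345, -0.0756, 0.1964]
orientation: [0.967, -0.257, -0.004, -0.0]
wrist_force: [-7.8, 7.3, 12.0]
width: 0.591
t 10.28 d cm [-0.17  0.02  0.04] turn -0.0011 holder xy [1.7 6.2] z 0.1964 tilt [-0.0075  0.0025] F [-7.8  7.3 12. ] w 0.591 q7 -1.83
262 [195 195 195 196 195 195 195 200 224 240 241 241 241 241] [195 196 195 196 195 195 195 196 219 238 241 241 241 241]
290 [196 196 197 196 197 197 196 187 203 236 241 241 241 241] [197 196 197 196 197 196 196 197 215 234 241 241 241 241]
320 [197 196 196 196 196 197 196 176 177 227 239 241 241 241] [197 196 197 196 196 196 196 186 187 222 238 241 241 241]
350 [197 197 198 198 198 198 198 165 101 172 237 242 241 241] [197 198 197 197 197 197 198 183 141 172 237 242 241 241]
374 [197 197 198 197 198 199 198 166  91 139 219 239 241 241] [197 197 197 197 197 198 198 173 112 143 222 238 241 241]
rear [ 98  97  97 122 190 235 241 241 242 243 221 106  25   9  12  13  12  10] [ 98  98  97 104 166 228 238 241 241 242 230 149  42   8  12  11  10  13]
```

```bash
python3 -m handwheel '[{"dx":0.08,"dy":0,"dz":-0.01,"turn":0},{"dx":0,"dy":0,"dz":0,"turn":0}]'
python3 -m handwheel '[{"dx":0.08,"dy":0,"dz":-0.01,"turn":0},{"dx":0,"dy":0,"dz":0,"turn":0}]'
python3 - <<'E'
from h import *
go(0,6,.196)
b=save('wrist','w8f.png')
for u in (262,290,320,350,374):
    print(u,b[98:112,u,1])
print('rear',b[222:240,300,1])
cv2.imwrite('pics/w8.png',cv2.resize(b[70:250,220:400,::-1],None,fx=3.2,fy=3.2,interpolation=cv2.INTER_CUBIC))
E
```

```text
clock: 10.58
tool_pos: [0.5348, -0.0757, 0.1964]
orientation: [0.967, -0.257, -0.005, -0.0]
wrist_force: [-10.4, 8.8, 12.5]
width: 0.587
clock: 10.82
tool_pos: [0.535, -0.076, 0.1964]
orientation: [0.966, -0.257, -0.005, -0.0]
wrist_force: [-11.0, 10.1, 12.8]
width: 0.591
t 10.82 d cm [-0.23  0.    0.04] turn -0.0011 holder xy [2.3 6. ] z 0.1964 tilt [-0.0101  0.0033] F [-11.   10.1  12.8] w 0.591 q7 -1.83
262 [195 195 196 196 195 195 195 196 207 230 241 241 241 241]
290 [196 197 197 196 196 196 196 196 209 231 241 241 241 241]
320 [196 197 197 196 196 197 197 196 204 223 238 241 241 241]
350 [197 197 198 198 197 198 198 196 171 179 235 242 241 241]
374 [197 197 197 198 197 197 198 196 163 165 233 240 241 241]
rear [ 99  99  97  99 152 220 237 241 241 242 240 195  61   6  12  11  15  11]
```

View pics/w8.png

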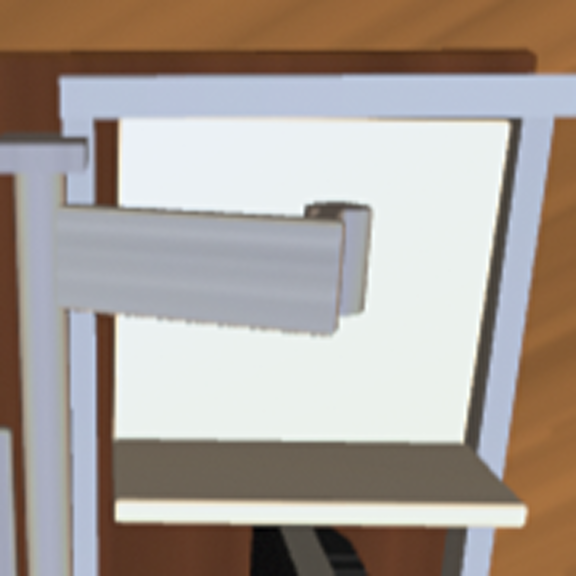

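The ticket is home and square against the stop. I'll ease off the push with the pad still down, then lift slowly to release the clip.

```bash
python3 -m handwheel '[{"dx":-0.1,"dy":0,"dz":0,"turn":0},{"dx":-0.1,"dy":0,"dz":0,"turn":0},{"dx":-0.2,"dy":0,"dz":0,"turn":0},{"dx":-0.2,"dy":0,"dz":0,"turn":0},{"dx":0,"dy":0,"dz":0,"turn":0}]'
python3 -m handwheel '[{"dx":0,"dy":0,"dz":-0.2,"turn":0},{"dx":0,"dy":0,"dz":-0.2,"turn":0},{"dx":0,"dy":0,"dz":-0.2,"turn":0},{"dx":0,"dy":0,"dz":-0.3,"turn":0},{"dx":0,"dy":0,"dz":-0.3,"turn":0}]'
python3 -m handwheel '[{"dx":0,"dy":0,"dz":-1,"turn":0},{"dx":0,"dy":0,"dz":-2,"turn":0},{"dx":0,"dy":0,"dz":-3,"turn":0},{"dx":0,"dy":0,"dz":-3,"turn":0},{"dx":0,"dy":0,"dz":0,"turn":0}]'
python3 - <<'E'
from h import *
go(0,6,.196)
s=manip.read_state();np.savez('w9.npz',p=s['tool_pos'],q=s['orientation']);save('wrist','w9.png')
E
```

```text
clock: 11.5
tool_pos: [0.5332, -0.075, 0.1972]
orientation: [0.966, -0.257, 0.0, 0.0]
wrist_force: [-0.8, 0.7, 9.4]
width: 0.59
clock: 12.12
tool_pos: [0.5333, -0.0749, 0.2088]
orientation: [0.966, -0.257, -0.0, 0.0]
wrist_force: [0.6, -0.4, 1.2]
width: 0.588
clock: 12.75
tool_pos: [0.5338, -0.0749, 0.3013]
orientation: [0.966, -0.257, 0.002, -0.0]
wrist_force: [0.1, -0.4, -0.1]
width: 0.593
t 12.75 d cm [-0.11  0.06 10.53] turn -0.0022 holder xy [0.7 6.4] z 0.3013 tilt [ 0.0041 -0.0001] F [ 0.1 -0.4 -0.1] w 0.593 q7 -1.87
```

View pics/w9.png

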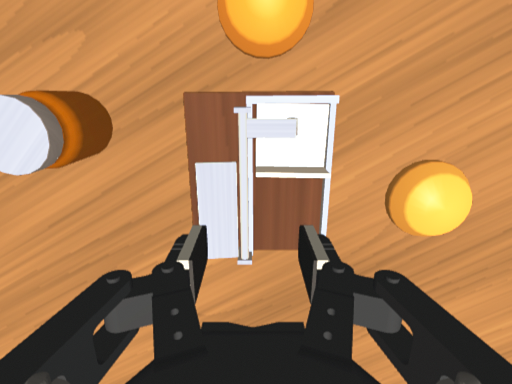

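The ticket is under the lowered foot with its front edge at the stop (row ~103), and the tool is clear above. One numeric check before handing in.

Run:
```python
from h import *
th,t=POSE;c,q=np.cos(th),np.sin(th);R=np.array([[c,-q],[q,c]])
print('rear L/R (want 10)',[(R.T@(wray('w9.npz',p,.040)-t)*1e3).round(1) for p in ((256,178),(326,178))],'stop',(R.T@(wray('w9.npz',(310,103.5),.024)-t)*1e3).round(1))
im=cv2.imread('pics/w9.png')[...,1];print(im[98:112,310],im[98:112,262],im[164:182,300])
a=cv2.imread('pics/s0.png').astype(int);b=save('scene','s1.png')[...,::-1].astype(int)
D=(abs(a-b).max(2)>25)
for n,(u,v) in dict(rolla=(124,171),rollb=(163,244),jar=(266,210)).items(): print(n,D[v-22:v+23,u-22:u+23].sum())
manip.close_job();print(manip.read_state()['clock'])
```

```text
rear L/R (want 10) [array([9.9, 3.9]), array([  9.8, -55.7])] stop [ 70.4 -41.7]
[247 247 247 247 233 192 247 255 255 255 255 255 255 255] [247 246 246 246 246 253 255 255 255 255 255 255 255 255] [255 255 247 150 134 137 137 136 155 246 255 255 255 255 116  71  76  77]
rolla 0
rollb 0
jar 0
the job is handed in; nothing more can be done
the job is handed in; nothing more can be done
```

The ticket is in its holder, fully home against the end stop and clamped by the clip. The job was handed in at about 13 s of the 42 s allowed.

- **How it was done:** One fingertip pressed the pad down to its limit, then backed off about 1 mm and held it there. The other slid the ticket about 46 mm under the raised foot until it met the stop. I pushed on gently until its front edge was square, reaching about 15 N. Then I eased off the push with the pad still down, released the clip slowly and lifted clear to about 13 cm above the counter.
- **Ticket position:** In the last wrist picture, the ticket's rear face measured x = 9.9 mm on one side and 9.8 mm on the other; fully home is 10 mm. It looked flat and square under the lowered foot.
- **Contact and surroundings:** The wrist force was back to about 0 N after the release. The scene camera showed no change at either roll or the jar.
- **Not checked:** I judged the clip angle by eye and by the press force, not by a direct measurement. A thin dark line, less than a pixel wide, remained between the ticket and the stop on one side in that picture.

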